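# Hang the loaded scoop on the shop scale

### The job

Weigh the small cheese that lies in the scoop: pick the scoop up by its black grip, hang its wire bail in the scale's hook, and keep hold while you let it down slowly, about two centimetres a second, until the scale carries all of the weight. The load is off-centre, so give way until the scoop has found its own lean, and only then let go, so that the hook neither jumps nor bounces and the scoop does not swing. Leave it hanging free and still with the cheese in it, never tipped steeply; do not knock or force the scale, and leave the other things on the counter alone.

Things in the scene. Friction and masses are not known exactly. Their poses are not given: they have to be found in the camera images.
- scoop_grip (a point): middle of the scoop's black grip, the place to hold it: a flat-sided bar 14 mm wide (y), 22 mm high and 62 mm long (x). The scoop is an aluminium dish 180 mm across its rim and 34 mm deep, about 200 g. x points from the grip to the dish's centre, 126 mm away; z up; the dish's underside is 31 mm below this point
- scoop_bail (a point): centre of the wire at the top of the scoop's bail: a rigid steel wire arch, 6 mm thick, over the dish's middle from its -y to its +y rim, its top 168 mm above the dish's underside, with a small upward kink there (8 mm high, 28 mm wide along y) that finds the middle of the hook. Axes as scoop_grip. The loaded scoop's weight acts about 120 mm below this point
- scoop_floor (a point): centre of the dish's inner floor (148 mm across, 4 mm above its underside), where the cheese lies. Same axes as scoop_grip
- cheese_mid (a point): centre of the small yellow waxed cheese, 84 mm across and 42 mm high, lying loose and usually off-centre in the scoop; its weight is not known (110 to 490 g), which is why it is to be weighed
- hook_seat (a point): where the centre of the bail wire lies once hung in the scale's hook; moves down with the hook. z up, x from the hook's open side (towards the robot) to its back. A J of 8 mm wire in its x-z plane; its back is 16 mm behind the seat (+x), its shank bends back over the seat from 34 mm up. The wire goes in over the tip at 24 to 28 mm above the seat, then down
- hook_tip (a point): centre of the hook's rounded open end (4 mm radius), 20 mm in front of the seat (-x) and 16 mm above it. Axes as hook_seat
- dial (a point): centre of the scale's red round dial housing, straight above the hook: 170 mm across, 50 mm deep along x, with a boss below it that ends 62 mm above the empty hook's seat. Its 25 mm post stands 165 mm behind (+x); its steel foot on the counter, 12 mm high, reaches from 90 mm in front to 210 mm behind and 100 mm to either side. The scale does not move. Axes as hook_seat
- hook (a joint): how far the hook is drawn down (m): 0 empty, stop at 0.07. It is sprung: about 7 mm for each newton of weight hung on it, lightly damped, and turns the red pointer on the dial. While a hand holds the scoop this only shows how far the hand has let it down, not whether the scale carries it all
- price_stand: slate price board in a wooden stand, 100 mm wide, 104 mm high, origin under its middle; leave it alone
- cheese_slicer: cheese slicer lying on the counter, 220 mm long along its x (wooden handle to -x, steel blade to +x), 62 mm wide, 22 mm high; origin on its underside at the neck between handle and blade; leave it alone
There are look-alikes about, which are no part of the job. Leave any pink look-alike of the part that bears cheese_mid alone. Leave any yellow look-alike of the part that bears scoop_grip alone.

How it is judged:
By the outcome, as a careful person would: the job done as asked, in the order asked, and still so for the second after the job is handed in, with the robot touching nothing.
It also fails if it takes over 72 s, if anything falls off the work surface, if the arm or the gripper's body presses on something with over 40 N, if the wrist force passes 120 N, or if a joint passes its speed limit or range.

### The arm

A 6-joint arm with a two-finger parallel gripper is mounted at the origin on the work surface. World frame = base frame: x ahead of the robot, y to its left, z up, the work surface at z = 0. Lengths are in mm, angles in rad, forces in N, time in s.
With the tool pointing down it reaches from about 250 to 775 mm from the base axis. Payload 4 kg.
Tool frame: the origin (TCP) lies at the very end of the fingers, on their centre line; the grasp point (between the pads) lies 19 mm behind it; z points along the fingers, y is the line along which they close (so a half turn about z gives the same grasp; the last joint's range is limited). The gripper opens to 94 mm and grips with 3 to 60 N. Pads are 16 mm wide; open, the fingers measure 119 mm over their backs; the gripper's body (75 mm by 177 mm) begins 78 mm behind the grasp point.
Start: joints at [-1.241, 0.087, 1.371, -0, 1.684, -0.103], TCP at [230.678, -499.308, 205.506] pointing down, gripper open.
Joint ranges: [-3.1, 3.1], [-0.76, 2.03], [0.27, 2.55], [-1.08, 4.22], [0.17, 2.65], [-2.57, 2.57]. Speed limits (rad/s): [2.79, 2.79, 3.14, 3.14, 3.14, 3.14].

### API

Orientations are given as a rotation vector (axis times angle).
In Python, from plant import manip, viewer, models gives the robot as it stands. The module is installed in compiled form; this text tells all that it offers.
- The arm moves only by the tool drive_tool, never from a script. Its argument "targets" is a list of rows, each a list of 5 numbers: the shift along the tool's x, y, z each as a share of 0.02 m, from -1 to 1, then the turn about the tool's z as a share of 6 degrees, from -1 to 1, then the closure, from 0 (fully open) to 1 (shut). In form: [[x, y, z, turn, grip], ...]. A call has exactly 8 rows; each row shifts and turns the commanded pose from where the row before left it, along the tool's axes as they then stand; what a row does not reach is not made up. A row lasts 1/10 s, in which the tool goes at most 50 mm and 8.59 degrees, less where a joint would pass 70% of its speed; a pose out of reach is approached as far as the arm can. A call with a number of a shift or a turn outside -1 to 1 is refused whole. A call with a gripper value outside its range is refused whole. The fingers move at their own pace and stop on an object; "force" is the grip in N (left out, the last holds). Time passes only in rows, so rows that do not move let the fingers close, or fill a call up. It gives the time, the measured TCP pose, the force, the opening and the grip force at its end, in the units of the state.
- manip.read_state(): the state, without advancing time (a new reading comes with each control period).
- viewer.capture(name): name is "scene" or "top" or "wrist"; returns the picture (480x640x3 uint8, red, green, blue); there is no depth.
- viewer.get_calibration(name): a dict with "fx", "fy", "cx", "cy" (pixels), "rvec" (rotation vector, rad) and "tvec" (3), from world to camera coordinates, as OpenCV has them. Camera axes: x right, y down, z forward; pixel columns grow to the right and rows downward; lengths in mm; the calibration is good to about 2 mm. A picture is of the moment at which its call begins: read the wrist's pose just before it. get_calibration takes no time and is no camera call; for the wrist camera it gives the pose at the moment of the call.
- manip.hand_in(): hands the job in; it is judged then, once.
Trained networks look in the newest picture that a camera, given by its name, has taken for a name from the list of things; names that differ only in an ending like _2 or _b are one class to them, and where a whole thing is asked for, a point or a joint stands for the part that bears it (a point fixed in the world has none). Each returns a list of dicts, best first, with "confidence" (0 to 1); they miss things now and then, are a little off and sometimes report something else, mostly with a low value. They report only what shows in the picture. A call takes as long as a camera call. They do not tell look-alikes from the thing itself.
- models.trace(camera, target): "pixels" (480x640 bool, what is visible of it) and "bbox" ([left, top, width, height] in pixels, round what is visible of it).
- models.spot_point(camera, target): "at" ([column, row] in pixels: a listed point, or the origin of a listed thing).
The state is a dict: "t": time; "joint_pos": joint angles; "joint_vel": joint speeds; "joint_efforts": joint torques, N m; "eef_pos": TCP position; "ee_rot": TCP orientation; "ft_force": force on the tool from outside, world axes, zero at the start; "ft_torque": the same for the moment, N m; "width": opening from 0.0 (shut) to 1.0 (fully open); "grip_force": force on a finger pad.
Only numpy, scipy, OpenCV 4.12 (cv2) and the standard library are available. Lean on these libraries where they do the work, as an engineer would, in place of code of your own. Each camera call takes 0.05 s, during which the arm holds its last target. There are 200 camera calls.

## Working session

There is one attempt and no reset: what is moved stays moved. The work goes in short steps, Python scripts to look and compute and a tool call to move; the robot and the scene stay as the last step left them, time stands still between calls to the robot, and variables do not carry over. Pictures are saved under pics/ and viewed, at most 10 in all, crops included, and the job is handed in when it is done.

Besides the shell and the picture viewer there is one more tool, called after "Emit:" in YAML: its name, and indented under it one key for each argument. drive_tool: Moves the arm, as the interface text tells. Shift numbers are shares of 0.02 m and turn numbers shares of 6 degrees, none past 1 either way. Its arguments: {"type":"object","properties":{"targets":{"type":"array"},"force":{"type":"number"}},"required":["targets"]}

```bash
mkdir -p pics
cat > h.py <<'E'
import numpy as np, cv2, json
from plant import manip, viewer, models
def P(c):
    R=cv2.Rodrigues(np.array(c["rvec"],float))[0]; K=np.array([[c["fx"],0,c["cx"]],[0,c["fy"],c["cy"]],[0,0,1.]])
    return K,R,np.array(c["tvec"],float)
def ray(c,px):
    K,R,t=P(c); d=R.T@np.linalg.solve(K,[px[0],px[1],1]); return -R.T@t,d/np.linalg.norm(d)
def tri(l):
    A=np.zeros((3,3));b=np.zeros(3)
    for c,p in l:
        o,d=ray(c,p);M=np.eye(3)-np.outer(d,d);A+=M;b+=M@o
    x=np.linalg.solve(A,b)
    return x,[np.linalg.norm(proj(c,x)-p) for c,p in l]
def proj(c,x):
    K,R,t=P(c);u=K@(R@np.array(x)+t);return u[:2]/u[2]
def snap(n,f=None):
    c=viewer.get_calibration(n);im=viewer.capture(n)
    if f: cv2.imwrite("pics/"+f,im[:,:,::-1])
    return c,im
def spots(n,t,k=3): return [(np.round(d["at"],1).tolist(),round(d["confidence"],2)) for d in models.spot_point(n,t)[:k]]
E
python3 - <<'E'
from h import *
print(manip.read_state())
for n in("scene","top"):
    c,im=snap(n,n+"0.png"); print(n,[np.round(a,3).tolist() for a in P(c)], ray(c,(320,240)))
    for t in("scoop_grip","scoop_bail","scoop_floor","cheese_mid","hook_seat","hook_tip","dial","price_stand","cheese_slicer"): print(t,spots(n,t))
E
```

```text
{'t': 0.0, 'joint_pos': array([-1.24109965e+00,  8.79821695e-02,  1.37224903e+00, -2.97048086e-05,
        1.68356602e+00, -1.03072761e-01]), 'joint_vel': array([-0.00050147,  0.0013173 ,  0.00157071,  0.00121137,  0.00157623,
        0.00024491]), 'joint_efforts': array([ 2.52726693e-07, -3.40181315e+01, -3.02427328e+01,  7.17650517e-02,
        3.26915283e-02, -1.65496149e-04]), 'eef_pos': array([ 230.48722784, -498.78192379,  204.29196253]), 'ee_rot': array([-3.06619581e+00, -6.74025490e-01,  4.37319170e-04]), 'ft_force': array([ 0.36982326, -0.07284107,  0.27040771]), 'ft_torque': array([-0.04473147,  0.00675478,  0.0139388 ]), 'grip_force': 0.0, 'width': 0.9983499070232207}
scene [[[459.474, 0.0, 312.461], [0.0, 459.474, 236.166], [0.0, 0.0, 1.0]], [[-0.303, 0.953, -0.011], [0.783, 0.242, -0.574], [-0.544, -0.182, -0.819]], [112.064, -269.325, 1597.251]] (array([1113.36964412,  249.81204688, 1155.12232146]), array([-0.54218412, -0.16478371, -0.82394339]))
scoop_grip [([451.9, 263.7], 0.88), ([395.6, 293.3], 0.8)]
scoop_bail [([379.4, 302.5], 0.87), ([455.1, 199.0], 0.72)]
scoop_
[... 308 characters left out ...]
 314.638], [0.0, 435.9, 231.951], [0.0, 0.0, 1.0]], [[0.017, -0.999, -0.033], [-0.992, -0.012, -0.126], [0.125, 0.035, -0.992]], [86.355, 544.587, 1121.808]] (array([ 398.54002423,   54.24327935, 1183.51550793]), array([ 0.10689693,  0.02203369, -0.99402594]))
scoop_grip [([196.1, 303.9], 0.71), ([247.6, 257.4], 0.66)]
scoop_bail [([253.5, 203.4], 0.95), ([190.7, 361.3], 0.63), ([488.9, 148.8], 0.16)]
scoop_floor [([212.6, 350.1], 0.96), ([265.1, 216.2], 0.71)]
cheese_mid [([259.6, 216.5], 0.92), ([275.0, 147.4], 0.65)]
hook_seat [([452.5, 178.0], 0.46)]
hook_tip [([456.1, 182.2], 0.48)]
dial [([484.5, 146.9], 0.82)]
price_stand [([345.4, 178.9], 0.95)]
cheese_slicer [([356.9, 251.6], 0.58)]
```

```bash
cd pics; python3 -c "
import cv2,numpy as np
a=[cv2.imread(x+'0.png') for x in('scene','top')]
cv2.imwrite('both.png',a[0]);print(a[0].shape)"
```

```text
(480, 640, 3)
```

View pics/scene0.png

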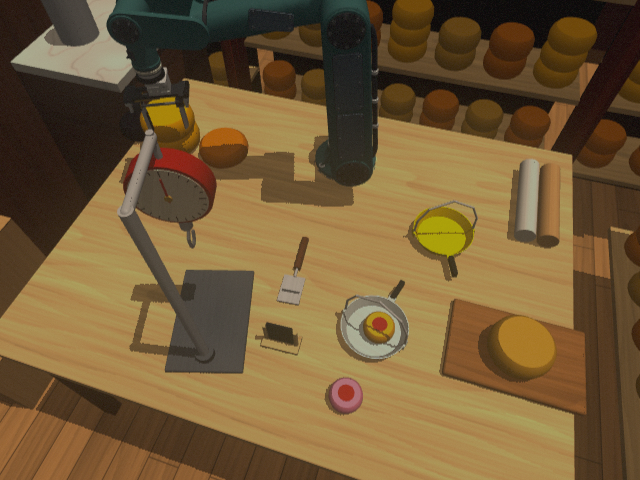

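View pics/top0.png

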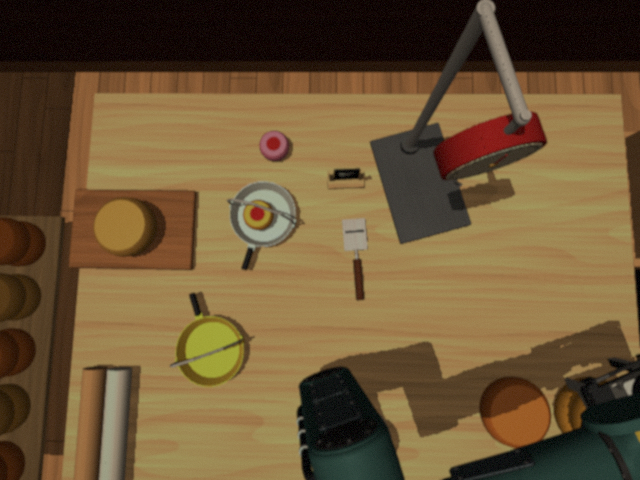

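Run:
```python
from h import *
s,t=viewer.get_calibration("scene"),viewer.get_calibration("top")
for n,a,b in [("grip",(395.6,293.3),(247.6,257.4)),("bail",(379.4,302.5),(253.5,203.4)),("floor",(373.9,330.8),(265.1,216.2)),("cheese",(376.4,327.4),(259.6,216.5)),("pink",(343.9,393.4),(275,147.4)),("seat",(190.5,237.7),(452.5,178)),("price",(280.8,345),(345.4,178.9)),("slicer",(296.8,273.2),(356.9,251.6)),("y",(451.9,263.7),(196.1,303.9))]:
    x,e=tri([(s,a),(t,b)]);print(n,x.round(1),np.round(e,1))
```

```text
grip [474.2 274.9  16.9] [0.2 0.2]
bail [593.5 238.6 165. ] [0.7 0.7]
floor [590.2 238.9  -8.5] [1.7 1.7]
cheese [586.8 247.   11.9] [0.2 0.2]
pink [780.9 210.1  15.7] [0.4 0.4]
seat [ 628.2 -202.5  294.6] [2.  2.3]
price [700.2  14.  -14.1] [0.8 0.7]
slicer [493.  -13.9  12.4] [2.  2.1]
y [348.5 404.4  40. ] [1.2 1.3]
```

The scene picture shows the aluminium scoop at about (375,327), with its black grip at (397,290) and the yellow cheese with a red spot in it. The scale's hook is at (190,237), and the look-alikes are a yellow scoop at (443,233) and a pink cheese at (346,395). The top picture agrees: grip (248,258), bail top (254,203), foot corners (371,140), (438,124), (470,225) and (400,243). The next step is to plan the approach.

```bash
cat >> h.py <<'E'
def plan(dst,yaw=None,z=None,n=8,s=None):
    """rows (tool shares) from measured pose to dst xyz, yaw deg, in n rows"""
    s=s or manip.read_state();R=cv2.Rodrigues(s["ee_rot"])[0];y0=np.degrees(np.arctan2(R[1,0],R[0,0]))
    dy=0 if yaw is None else (yaw-y0+180)%360-180
    d=np.array(dst,float)-s["eef_pos"]
    print("at",s["eef_pos"].round(1),"yaw",round(y0,1),"d",d.round(1),"dyaw",round(dy,1),"j6",round(s["joint_pos"][5],2))
    rows=[]
    for i in range(n):
        a=np.radians(y0+dy*i/n);x=np.array([np.cos(a),np.sin(a)]);y=np.array([np.sin(a),-np.cos(a)]);q=d[:2]/n
        rows.append([round(float(v),2) for v in (q@x/20,q@y/20,-d[2]/n/20,-dy/n/6)])
    for i in range(0,n,8): print(rows[i:i+8])
E
python3 - <<'E'
from h import *
st=manip.read_state();c=viewer.get_calibration("wrist");K,R,t=P(c);o=-R.T@t
T=cv2.Rodrigues(st["ee_rot"])[0]
print("cam in tool",T.T@(o-st["eef_pos"]),"fwd",T.T@R[2],"right",T.T@R[0],K)
s,tp=viewer.get_calibration("scene"),viewer.get_calibration("top")
def onz(c,p,z):
    o,d=ray(c,p);return (o+d*(z-o[2])/d[2]).round(1)
for p in [(371,140),(438,124),(470,225),(400,243)]: print(onz(tp,p,12))
for p in [(187,270),(254,271),(241,372),(166,370)]: print("s",onz(s,p,12))
plan((455,280,230),-17,n=40)
E
```

```text
cam in tool [  68.85875956   -0.81165487 -177.46197325] fwd [-2.39856837e-01 -9.49898487e-04  9.70807806e-01] right [-1.30611090e-03  9.99998932e-01  6.55760944e-04] [[404.35227202   0.         324.69845055]
 [  0.         404.35227202 244.7264558 ]
 [  0.           0.           1.        ]]
[805.2 -57.   12. ]
[ 852.1 -242.    12. ]
[ 570.3 -321.8   12. ]
[ 519.2 -134.7   12. ]
s [ 575.9 -316.1   12. ]
s [ 521.4 -129.    12. ]
s [806.  -50.4  12. ]
s [ 858.2 -233.9   12. ]
at [ 230.7 -499.3  205.5] yaw 24.8 d [224.3 779.3  24.5] dyaw -41.8 j6 -0.1
[[0.66, -0.77, -0.03, 0.17], [0.65, -0.78, -0.03, 0.17], [0.63, -0.79, -0.03, 0.17], [0.62, -0.8, -0.03, 0.17], [0.61, -0.81, -0.03, 0.17], [0.59, -0.82, -0.03, 0.17], [0.58, -0.83, -0.03, 0.17], [0.56, -0.84, -0.03, 0.17]]
[[0.54, -0.85, -0.03, 0.17], [0.53, -0.86, -0.03, 0.17], [0.51, -0.87, -0.03, 0.17], [0.5, -0.88, -0.03, 0.17], [0.48, -0.89, -0.03, 0.17], [0.46, -0.9, -0.03, 0.17], [0.45, -0.91, -0.03, 0.17], [0.43, -0.92, -0.03, 0.17]]
[[0.41, -0.93, -0.03, 0.17], [0.4, -0.93, -0.03, 0.17], [0.38, -0.94, -0.03, 0.17], [0.36, -0.95, -0.03, 0.17], [0.35, -0.95, -0.03, 0.17], [0.33, -0.96, -0.03, 0.17], [0.31, -0.96, -0.03, 0.17], [0.29, -0.97, -0.03, 0.17]]
[[0.28, -0.98, -0.03, 0.17], [0.26, -0.98, -0.03, 0.17], [0.24, -0.98, -0.03, 0.17], [0.22, -0.99, -0.03, 0.17], [0.2, -0.99, -0.03, 0.17], [0.19, -1.0, -0.03, 0.17], [0.17, -1.0, -0.03, 0.17], [0.15, -1.0, -0.03, 0.17]]
[[0.13, -1.01, -0.03, 0.17], [0.11, -1.01, -0.03, 0.17], [0.09, -1.01, -0.03, 0.17], [0.08, -1.01, -0.03, 0.17], [0.06, -1.01, -0.03, 0.17], [0.04, -1.01, -0.03, 0.17], [0.02, -1.01, -0.03, 0.17], [0.0, -1.01, -0.03, 0.17]]
```

Run:
```python
from h import *
plan((468,277,230),163,n=42)
a=cv2.imread("pics/scene0.png")[195:275,150:230];b=cv2.imread("pics/top0.png")[100:200,430:550]
cv2.imwrite("pics/hk.png",np.hstack([cv2.resize(a,(400,400),interpolation=2),cv2.resize(b,(400,400),interpolation=2,)]))
```

```text
at [ 230.7 -499.3  205.5] yaw 24.8 d [237.3 776.3  24.5] dyaw 138.2 j6 -0.1
[[0.64, -0.72, -0.03, -0.55], [0.68, -0.68, -0.03, -0.55], [0.72, -0.64, -0.03, -0.55], [0.76, -0.6, -0.03, -0.55], [0.79, -0.55, -0.03, -0.55], [0.82, -0.51, -0.03, -0.55], [0.85, -0.46, -0.03, -0.55], [0.87, -0.41, -0.03, -0.55]]
[[0.9, -0.36, -0.03, -0.55], [0.92, -0.31, -0.03, -0.55], [0.93, -0.26, -0.03, -0.55], [0.95, -0.2, -0.03, -0.55], [0.96, -0.15, -0.03, -0.55], [0.96, -0.09, -0.03, -0.55], [0.97, -0.04, -0.03, -0.55], [0.97, 0.02, -0.03, -0.55]]
[[0.96, 0.07, -0.03, -0.55], [0.96, 0.13, -0.03, -0.55], [0.95, 0.18, -0.03, -0.55], [0.94, 0.24, -0.03, -0.55], [0.92, 0.29, -0.03, -0.55], [0.9, 0.34, -0.03, -0.55], [0.88, 0.4, -0.03, -0.55], [0.86, 0.45, -0.03, -0.55]]
[[0.83, 0.49, -0.03, -0.55], [0.8, 0.54, -0.03, -0.55], [0.77, 0.59, -0.03, -0.55], [0.73, 0.63, -0.03, -0.55], [0.7, 0.67, -0.03, -0.55], [0.66, 0.71, -0.03, -0.55], [0.61, 0.75, -0.03, -0.55], [0.57, 0.78, -0.03, -0.55]]
[[0.53, 0.81, -0.03, -0.55], [0.48, 0.84, -0.03, -0.55], [0.43, 0.87, -0.03, -0.55], [0.38, 0.89, -0.03, -0.55], [0.33, 0.91, -0.03, -0.55], [0.27, 0.93, -0.03, -0.55], [0.22, 0.94, -0.03, -0.55], [0.17, 0.95, -0.03, -0.55]]
[[0.11, 0.96, -0.03, -0.55], [0.06, 0.96, -0.03, -0.55]]
```

View pics/hk.png

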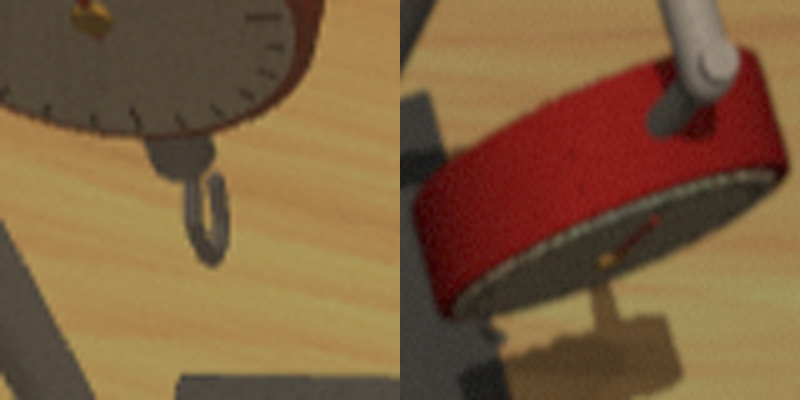

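The enlarged crop shows the hook's open J in the scene picture: tip near (193,232), bottom near (192,247), brass hub at (168.4,198.6). In the top picture the hub is at (492,165), but the dial hides the hook. Moving over the grip now.

Emit:
drive_tool:
  targets:
    - [0.64,-0.72,-0.03,-0.55,0]
    - [0.68,-0.68,-0.03,-0.55,0]
    - [0.72,-0.64,-0.03,-0.55,0]
    - [0.76,-0.6,-0.03,-0.55,0]
    - [0.79,-0.55,-0.03,-0.55,0]
    - [0.82,-0.51,-0.03,-0.55,0]
    - [0.85,-0.46,-0.03,-0.55,0]
    - [0.87,-0.41,-0.03,-0.55,0]

```text
t: 1.8
eef_pos: [276.0, -350.5, 210.4]
ee_rot: [2.83, 1.363, 0.0]
ft_force: [0.9, -0.2, 0.1]
width: 0.998
grip_force: 0.0
```

Emit:
drive_tool:
  targets:
    - [0.9,-0.36,-0.03,-0.55,0]
    - [0.92,-0.31,-0.03,-0.55,0]
    - [0.93,-0.26,-0.03,-0.55,0]
    - [0.95,-0.2,-0.03,-0.55,0]
    - [0.96,-0.15,-0.03,-0.55,0]
    - [0.96,-0.09,-0.03,-0.55,0]
    - [0.97,-0.04,-0.03,-0.55,0]
    - [0.97,0.02,-0.03,-0.55,0]

```text
t: 2.6
eef_pos: [320.7, -202.0, 215.2]
ee_rot: [2.444, 1.973, 0.0]
ft_force: [1.1, -0.4, 0.3]
width: 1.001
grip_force: 0.0
```

Emit:
drive_tool:
  targets:
    - [0.96,0.07,-0.03,-0.55,0]
    - [0.96,0.13,-0.03,-0.55,0]
    - [0.95,0.18,-0.03,-0.55,0]
    - [0.94,0.24,-0.03,-0.55,0]
    - [0.92,0.29,-0.03,-0.55,0]
    - [0.9,0.34,-0.03,-0.55,0]
    - [0.88,0.4,-0.03,-0.55,0]
    - [0.86,0.45,-0.03,-0.55,0]

```text
t: 3.4
eef_pos: [365.0, -54.0, 220.0]
ee_rot: [1.929, 2.479, 0.0]
ft_force: [-0.4, -1.0, 0.2]
width: 1.002
grip_force: 0.0
```

Emit:
drive_tool:
  targets:
    - [0.83,0.49,-0.03,-0.55,0]
    - [0.8,0.54,-0.03,-0.55,0]
    - [0.77,0.59,-0.03,-0.55,0]
    - [0.73,0.63,-0.03,-0.55,0]
    - [0.7,0.67,-0.03,-0.55,0]
    - [0.66,0.71,-0.03,-0.55,0]
    - [0.61,0.75,-0.03,-0.55,0]
    - [0.57,0.78,-0.03,-0.55,0]

```text
t: 4.2
eef_pos: [409.5, 94.1, 224.8]
ee_rot: [1.312, 2.854, 0.0]
ft_force: [-0.6, 0.4, -0.6]
width: 1.0
grip_force: 0.0
```

Emit:
drive_tool:
  targets:
    - [0.53,0.81,-0.03,-0.55,0]
    - [0.48,0.84,-0.03,-0.55,0]
    - [0.43,0.87,-0.03,-0.55,0]
    - [0.38,0.89,-0.03,-0.55,0]
    - [0.33,0.91,-0.03,-0.55,0]
    - [0.27,0.93,-0.03,-0.55,0]
    - [0.22,0.94,-0.03,-0.55,0]
    - [0.17,0.95,-0.03,-0.55,0]

```text
t: 5.0
eef_pos: [453.5, 242.4, 229.5]
ee_rot: [0.625, 3.079, -0.0]
ft_force: [0.6, 0.0, -0.5]
width: 0.997
grip_force: 0.0
```

Run:
```python
from h import *
st=manip.read_state();print(st["t"])
c,im=snap("wrist","w1.png");s,_=snap("scene");t,_=snap("top")
for n in("scoop_grip","scoop_bail","scoop_floor","cheese_mid"):
    r={k:spots(k,n) for k in("wrist","scene","top")};print(n,r)
    try:
        p=r["wrist"][0][0]
        for k,cc,good in(("scene",s,{"scoop_grip":(396,291),"scoop_bail":(379,302),"scoop_floor":(374,331),"cheese_mid":(376,327)}),("top",t,{"scoop_grip":(248,257),"scoop_bail":(253,203),"scoop_floor":(265,216),"cheese_mid":(259,216)})):
            q=min(r[k],key=lambda a:np.hypot(*(np.array(a[0])-good[n])))[0];print(k,[v.round(1) if hasattr(v,'round') else np.round(v,1) for v in tri([(c,p),(cc,q)])])
    except Exception as e: print(e)
print("hub",tri([(s,(168.4,198.6)),(t,(492.1,165))]))
plan((474,275,120),163)
```

```text
5.0
scoop_grip {'wrist': [([363.2, 225.2], 0.92), ([456.8, 37.3], 0.68)], 'scene': [([397.9, 290.7], 0.71), ([452.4, 261.4], 0.68)], 'top': [([194.5, 305.1], 0.95), ([248.8, 257.2], 0.62)]}
scene [array([471.5, 277.2,  29.8]), array([2.4, 0.9])]
top [array([476.6, 274.6,   2.3]), array([1. , 0.4])]
scoop_bail {'wrist': [([400.4, 436.8], 0.74)], 'scene': [([456.9, 200.8], 0.88), ([382.6, 299.7], 0.78)], 'top': [([253.4, 205.6], 0.98), ([190.2, 358.7], 0.76)]}
scene [array([586.5, 244. , 171.3]), array([2.8, 0.8])]
top [array([589.5, 239.2, 165.8]), array([3.8, 1.1])]
scoop_floor {'wrist': [], 'scene': [([372.0, 331.0], 0.67), ([444.2, 235.2], 0.61)], 'top': [([213.5, 350.7], 0.68), ([263.7, 218.3], 0.59), ([260.2, 214.9], 0.29)]}
list index out of range
cheese_mid {'wrist': [([381.6, 334.1], 0.81)], 'scene': [([346.6, 393.4], 0.92), ([380.5, 330.8], 0.74)], 'top': [([259.9, 218.4], 0.95), ([274.8, 150.3], 0.71)]}
scene [array([592.7, 254.8,  12.4]), array([5. , 2.1])]
top [array([581.6, 246.6,  28. ]), array([4.4, 1.7])]
hub (array([ 619.69343816, -233.52015706,  415.22157085]), [np.float64(0.46795142534410594), np.float64(0.5687819474375783)])
at [453.9 241.1 229.5] yaw 156.8 d [  20.1   33.9 -109.5] dyaw 6.2 j6 -0.79
[[-0.03, 0.24, 0.68, -0.13], [-0.04, 0.24, 0.68, -0.13], [-0.04, 0.24, 0.68, -0.13], [-0.04, 0.24, 0.68, -0.13], [-0.05, 0.24, 0.68, -0.13], [-0.05, 0.24, 0.68, -0.13], [-0.05, 0.24, 0.68, -0.13], [-0.05, 0.24, 0.68, -0.13]]
```

View pics/w1.png

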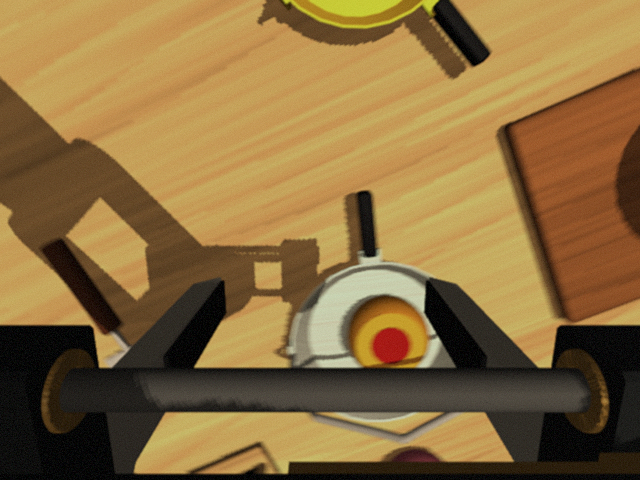

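The wrist picture shows the black grip running from (363,192) to (371,258), below it the aluminium dish with the yellow cheese, and the bail kink near (404,437). The yellow scoop is at the top edge.

Run:
```python
from h import *
c=viewer.get_calibration("wrist");s=viewer.get_calibration("scene");t=viewer.get_calibration("top")
def onz(c,p,z):
    o,d=ray(c,p);return (o+d*(z-o[2])/d[2]).round(1)
a,b=onz(c,(363.5,192),31),onz(c,(370,255),31);print("grip ends",a,b,"mid",(a+b)/2,"yaw",np.degrees(np.arctan2(*(b-a)[1::-1])))
print("bail",onz(c,(404,437),168),"cheese top",onz(c,(391,345),46))
for yaw in(14.5,15.7,17):
    x=np.array([np.cos(np.radians(yaw)),np.sin(np.radians(yaw)),0])
    A=np.zeros((3,3));bb=np.zeros(3)
    for cc,p,k in((s,(168.4,198.6),28),(t,(492.1,165),-28)):
        o,d=ray(cc,p);M=np.eye(3)-np.outer(d,d);A+=M;bb+=M@(o-k*x)
    D=np.linalg.solve(A,bb);res=[np.linalg.norm(proj(cc,D+k*x)-p) for cc,p,k in((s,(168.4,198.6),28),(t,(492.1,165),-28))]
    o,d=ray(s,(190.6,242));
    f=np.linalg.norm
    k=((D-o)[:2]@d[:2])/(d[:2]@d[:2]);q=o+k*d
    print(yaw,"dial",D.round(1),np.round(res,1),"seat on ray nearest",q.round(1),"off",(q-D)[:2].round(1))
m=(a+b)/2
plan((m[0],m[1],100),np.degrees(np.arctan2(*(b-a)[1::-1]))+180)
```

```text
grip ends [442.7 285.4  31. ] [501.4 268.5  31. ] mid [472.05 276.95  31.  ] yaw -16.061353020685335
bail [590.8 242.  168. ] cheese top [590.  253.5  46. ]
14.5 dial [ 630.3 -204.5  471.7] [0.9 1.1] seat on ray nearest [ 633.2 -207.6  283.5] off [ 3.  -3.1]
15.7 dial [ 630.3 -204.6  471.6] [0.6 0.7] seat on ray nearest [ 633.2 -207.6  283.5] off [ 2.9 -3. ]
17 dial [ 630.4 -204.6  471.4] [0.3 0.4] seat on ray nearest [ 633.3 -207.6  283.5] off [ 2.8 -3. ]
at [453.9 241.1 229.5] yaw 156.8 d [  18.1   35.9 -129.5] dyaw 7.2 j6 -0.79
[[-0.02, 0.25, 0.81, -0.15], [-0.02, 0.25, 0.81, -0.15], [-0.02, 0.25, 0.81, -0.15], [-0.03, 0.25, 0.81, -0.15], [-0.03, 0.25, 0.81, -0.15], [-0.04, 0.25, 0.81, -0.15], [-0.04, 0.25, 0.81, -0.15], [-0.04, 0.25, 0.81, -0.15]]
```

Emit:
drive_tool:
  targets:
    - [-0.02,0.25,0.81,-0.15,0]
    - [-0.02,0.25,0.81,-0.15,0]
    - [-0.02,0.25,0.81,-0.15,0]
    - [-0.03,0.25,0.81,-0.15,0]
    - [-0.03,0.25,0.81,-0.15,0]
    - [-0.04,0.25,0.81,-0.14,0]
    - [-0.04,0.25,0.81,-0.14,0]
    - [-0.04,0.25,0.81,-0.14,0]

```text
t: 6.55
eef_pos: [472.2, 277.3, 99.1]
ee_rot: [0.441, 3.11, -0.0]
ft_force: [0.2, -0.3, -0.7]
width: 1.002
grip_force: 0.0
```

Run:
```python
from h import *
c,im=snap("wrist");st=manip.read_state();R=cv2.Rodrigues(st["ee_rot"])[0]
print(spots("wrist","scoop_grip"))
d=models.trace("wrist","scoop_grip")
for k in d[:2]: print(k["bbox"],k["confidence"])
def onz(c,p,z):
    o,d=ray(c,p);return (o+d*(z-o[2])/d[2]).round(1)
print(onz(c,spots("wrist","scoop_grip")[0][0],31),st["eef_pos"])
# dark pixels near projection of grip
g=im.max(2);u=proj(c,(472,277,31));print(u)
a,b=int(u[0]),int(u[1]);w=g[max(0,b-60):b+60,a-60:a+60]
m=(w<45).astype(np.uint8);n,l,stt,ce=cv2.connectedComponentsWithStats(m);k=l[60 if b>=60 else b,60]
print(n,k,stt[k],ce[k]+[a-60,max(0,b-60)])
cv2.imwrite("pics/w2.png",im[:,:,::-1])
q=onz(c,ce[k]+[a-60,max(0,b-60)],36);print(q)
plan((472,277,12),163.8)
```

```text
[([334.5, 414.5], 0.67), ([321.6, 260.7], 0.63)]
[175.2, 206.3, 287.3, 271.0] 0.92
[483.3, 0.0, 58.6, 41.9] 0.69
[582.3 252.8  31. ] [470.69605457 277.09177345  95.82260448]
[323.49925842 259.26470302]
2 1 [  49    9   23   99 2051] [322.98683569 256.93905412]
[469.1 277.5  36. ]
at [472.  277.1  99.8] yaw 163.8 d [  0.   -0.1 -87.8] dyaw -0.0 j6 -0.86
[[-0.0, -0.0, 0.55, 0.0], [-0.0, -0.0, 0.55, 0.0], [-0.0, -0.0, 0.55, 0.0], [-0.0, -0.0, 0.55, 0.0], [-0.0, -0.0, 0.55, 0.0], [-0.0, -0.0, 0.55, 0.0], [-0.0, -0.0, 0.55, 0.0], [-0.0, -0.0, 0.55, 0.0]]
```

View pics/w2.png

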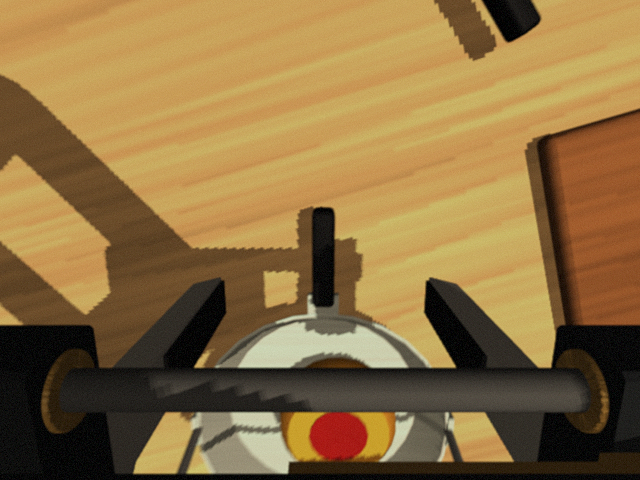

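The wrist picture shows the grip upright between the fingers (column 323, rows 208 to 305), so it is aligned. Going down to take hold.

Emit:
drive_tool:
  targets:
    - [0,0,0.55,0,0]
    - [0,0,0.55,0,0]
    - [0,0,0.55,0,0]
    - [0,0,0.55,0,0]
    - [0,0,0.55,0,0.2]
    - [0,0,0.55,0,0.2]
    - [0,0,0.55,0,0.3]
    - [0,0,0.55,0,0.3]

```text
t: 7.55
eef_pos: [472.1, 277.2, 10.8]
ee_rot: [-0.442, -3.11, 0.0]
ft_force: [-0.4, 1.4, -0.5]
width: 0.717
grip_force: 0.0
```

Emit:
drive_tool:
  targets:
    - [0,0,0,0,0.6]
    - [0,0,0,0,0.7]
    - [0,0,0,0,0.75]
    - [0,0,0,0,0.8]
    - [0,0,0,0,0.85]
    - [0,0,0,0,1]
    - [0,0,0,0,1]
    - [0,0,0,0,1]
  force: 60

```text
t: 8.35
eef_pos: [472.1, 276.9, 12.1]
ee_rot: [0.443, 3.11, -0.001]
ft_force: [-0.9, -0.8, 1.1]
width: 0.143
grip_force: 60.0
```

Emit:
drive_tool:
  targets:
    - [0,0,0,0,1]
    - [0,0,0,0,1]
    - [0,0,0,0,1]
    - [0,0,0,0,1]
    - [0,0,-0.1,0,1]
    - [0,0,-0.2,0,1]
    - [0,0,-0.2,0,1]
    - [0,0,-0.2,0,1]
  force: 60

```text
t: 9.15
eef_pos: [470.7, 277.2, 24.6]
ee_rot: [-0.441, -3.107, 0.002]
ft_force: [-0.6, 0.3, -5.7]
width: 0.145
grip_force: 60.0
```

```bash
python3 -c "
from h import *
s=manip.read_state();print(s['t'],s['eef_pos'],s['ft_force'],s['ft_torque'],s['width'],s['grip_force'])"
```

```text
9.15 [470.69972379 277.15705142  24.64981843] [-0.62825452  0.26702013 -5.70486052] [ 0.26857617  0.50690038 -0.03325002] 0.14452427583776187 59.99763607978821
```

Emit:
drive_tool:
  targets:
    - [0,0,-0.3,0,1]
    - [0,0,-0.4,0,1]
    - [0,0,-0.5,0,1]
    - [0,0,-0.6,0,1]
    - [0,0,-0.6,0,1]
    - [0,0,-0.5,0,1]
    - [0,0,-0.3,0,1]
    - [0,0,-0.1,0,1]
  force: 60

```text
t: 9.95
eef_pos: [472.8, 277.5, 93.2]
ee_rot: [0.442, 3.108, 0.002]
ft_force: [0.4, 0.3, -6.0]
width: 0.146
grip_force: 60.0
```

Run:
```python
from h import *
F=[];
s,_=snap("scene");b=spots("scene","scoop_bail");g=spots("scene","scoop_grip")
t,_=snap("top");b2=spots("top","scoop_bail");f2=spots("top","scoop_floor");print(b,b2,f2,g)
S=[]
for i in range(4): 
    snap("wrist");x=manip.read_state();S.append(np.r_[x["ft_force"],x["ft_torque"]])
print(np.round(S,2),np.mean(S,0).round(2),np.mean(S,0)[2]);st=x
for n in("scoop_grip","scoop_bail","cheese_mid"):print(spots("wrist",n))
R=cv2.Rodrigues(st["ee_rot"])[0];g=st["eef_pos"]-R[:,2]*19;xd=-R[:,0];up=np.array([0,0,1.])
for dr in(0,2,4,6,8):
    a=np.radians(dr);X=xd*np.cos(a)-up*np.sin(a);Z=up*np.cos(a)+xd*np.sin(a)
    B=g+126*X+137*Z;print(dr,B.round(1),proj(s,B).round(1),proj(t,B).round(1))
print(st["eef_pos"],st["ee_rot"],st["t"])
```

```text
[([452.3, 199.2], 0.96), ([377.2, 302.0], 0.61)] [([253.8, 187.0], 0.92), ([191.0, 361.4], 0.68)] [([259.4, 217.3], 0.82), ([212.9, 349.8], 0.57)] [([453.7, 262.9], 0.75), ([402.1, 276.2], 0.69), ([167.7, 184.9], 0.26)]
[[-0.71  0.52 -6.78  0.18  0.53 -0.03]
 [-0.95  0.72 -6.69  0.15  0.5   0.01]
 [ 0.9  -0.16 -5.48  0.23  0.51 -0.  ]
 [-0.67  1.06 -6.42  0.21  0.55 -0.04]] [-0.36  0.53 -6.34  0.19  0.52 -0.02] -6.344166320155737
[([325.5, 306.3], 0.92)]
[]
[]
0 [593.  242.  247.4] [384.1 286. ] [244.7 196.7]
2 [597.5 240.7 242.9] [382.9 288.5] [245.8 195.1]
4 [601.8 239.4 238.2] [381.7 291. ] [246.8 193.6]
6 [606.  238.2 233.4] [380.5 293.4] [247.8 192.2]
8 [610.1 237.  228.5] [379.3 295.9] [248.8 190.9]
[471.93015524 277.13025036  91.42342177] [-4.42086152e-01 -3.10973336e+00  7.00641904e-04] 10.45
```

Run:
```python
from h import *
s,im=snap("scene");t,im2=snap("top")
a=im[250:370,310:470,::-1];b=im2[150:290,190:330,::-1]
cv2.imwrite("pics/l1.png",np.hstack([cv2.resize(a,(480,360),interpolation=2),cv2.resize(b,(320,360),interpolation=2)]))
```

```text
(no output)
```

View pics/l1.png

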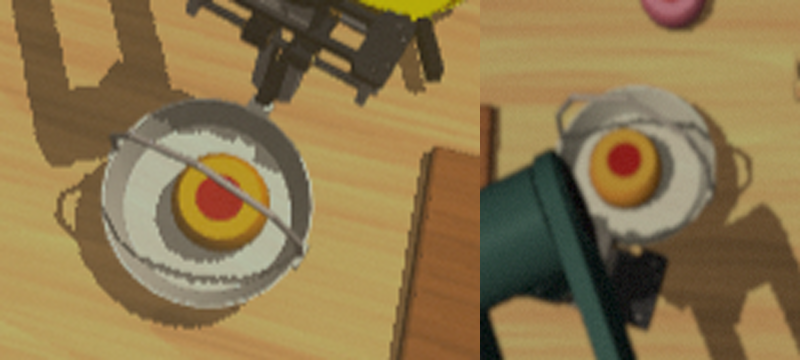

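The left crop shows the lifted scoop with the cheese lying flat in it. The bail's feet are at crop (118,138) and (298,258), and the wire passes near (205,172). I need to measure how far it droops.

Run:
```python
from h import *
s=viewer.get_calibration("scene");t=viewer.get_calibration("top")
st=manip.read_state();R=cv2.Rodrigues(st["ee_rot"])[0];g=st["eef_pos"]-R[:,2]*19;xd=-R[:,0];up=np.array([0,0,1.]);print("tilt",R[:,2])
for dr in(0,4,8,12,16,20):
    a=np.radians(dr);X=xd*np.cos(a)-up*np.sin(a);Z=up*np.cos(a)+xd*np.sin(a);Y=np.cross(Z,X)
    f=lambda x,y,z,c:proj(c,g+x*X+y*Y+z*Z)
    cs=lambda p:((p-[310,250])*3).round().tolist()
    ct=lambda p:((p-[190,150])*[2.286,2.571]).round().tolist()
    print(dr,"scene feet",cs(f(126,-90,3,s)),cs(f(126,90,3,s)),"bail",cs(f(126,0,137,s)),"near/far rim",cs(f(216,0,3,s)),cs(f(36,0,3,s)),"top bail",ct(f(126,0,137,t)),"far",ct(f(216,0,3,t)), "feet",ct(f(126,-90,3,t)),ct(f(126,90,3,t)))
```

```text
tilt [-1.11185967e-05 -1.13966873e-04 -9.99999993e-01]
0 scene feet [110.0, 133.0] [302.0, 243.0] bail [223.0, 108.0] near/far rim [148.0, 273.0] [255.0, 106.0] top bail [125.0, 120.0] far [174.0, 62.0] feet [227.0, 174.0] [71.0, 122.0]
4 scene feet [110.0, 138.0] [300.0, 247.0] bail [215.0, 123.0] near/far rim [147.0, 280.0] [255.0, 108.0] top bail [130.0, 112.0] far [176.0, 66.0] feet [227.0, 176.0] [73.0, 124.0]
8 scene feet [110.0, 142.0] [299.0, 251.0] bail [208.0, 137.0] near/far rim [147.0, 286.0] [254.0, 109.0] top bail [134.0, 105.0] far [177.0, 71.0] feet [228.0, 178.0] [75.0, 126.0]
12 scene feet [110.0, 145.0] [298.0, 254.0] bail [202.0, 152.0] near/far rim [147.0, 290.0] [254.0, 111.0] top bail [139.0, 99.0] far [178.0, 77.0] feet [228.0, 181.0] [76.0, 129.0]
16 scene feet [111.0, 148.0] [297.0, 256.0] bail [195.0, 165.0] near/far rim [148.0, 293.0] [254.0, 112.0] top bail [143.0, 94.0] far [179.0, 83.0] feet [228.0, 184.0] [78.0, 133.0]
20 scene feet [112.0, 151.0] [297.0, 258.0] bail [190.0, 178.0] near/far rim [149.0, 296.0] [254.0, 112.0] top bail [147.0, 91.0] far [180.0, 91.0] feet [228.0, 187.0] [79.0, 137.0]
```

Emit:
drive_tool:
  targets:
    - [0,0,-0.1,0,1]
    - [0,0,-0.2,0,1]
    - [0,0,-0.3,0,1]
    - [0,0,-0.3,0,1]
    - [0,0,-0.3,0,1]
    - [0,0,-0.2,0,1]
    - [0,0,-0.1,0,1]
    - [0,0,0,0,1]
  force: 60

```text
t: 11.5
eef_pos: [472.3, 277.3, 122.3]
ee_rot: [0.442, 3.11, 0.001]
ft_force: [0.2, 0.5, -6.9]
width: 0.145
grip_force: 60.0
```

```bash
cat >> h.py <<'E'
from scipy.optimize import least_squares
def pose(st,dr,roll=0):
    R=cv2.Rodrigues(st["ee_rot"])[0];g=st["eef_pos"]-R[:,2]*19;xd=-R[:,0];up=-R[:,2];a=np.radians(dr)
    X=xd*np.cos(a)-up*np.sin(a);Z=up*np.cos(a)+xd*np.sin(a);return g,X,np.cross(Z,X),Z
def droop(v=True):
    st=manip.read_state();ob=[]
    for n in("scene","top"):
        c,_=snap(n)
        for nm,l in(("scoop_bail",(126,0,137)),("scoop_floor",(126,0,-27))):
            g,X,Y,Z=pose(st,8);e=proj(c,g+l[0]*X+l[2]*Z)
            for p,cf in spots(n,nm,4):
                if np.hypot(*(e-p))<35: ob.append((n,c,nm,l,np.array(p)));break
    f=lambda q,w:np.concatenate([proj(o[1],pose(st,q[0])[0]+np.column_stack(pose(st,q[0])[1:])@np.array(o[3]))-o[4] for o in w])
    for nm in("scoop_bail","scoop_floor"):
        w=[o for o in ob if o[2]==nm]
        if w: r=least_squares(f,[8.],args=(w,));print(nm,[o[0] for o in w],"droop",r.x.round(1),"res",r.fun.round(1))
    return st
E
python3 - <<'E'
from h import *
droop();st=droop();print(st["t"],st["eef_pos"],st["ft_force"],st["ft_torque"])
E
```

```text
scoop_bail ['scene', 'top'] droop [14.2] res [-1.6 -1.5  0.3 -1.6]
scoop_floor ['scene', 'top'] droop [19.2] res [ 1.  -1.7 -2.7 -0.4]
scoop_bail ['scene', 'top'] droop [12.9] res [-0.1  0.5 -3.1 -1.7]
scoop_floor ['scene', 'top'] droop [13.5] res [-0.4  2.  -1.6 -0.1]
11.8 [471.89945319 277.09490219 121.41683158] [ 0.4252987  -0.46503675 -6.07296629] [0.18835915 0.51239116 0.00420513]
```

```bash
cat >> h.py <<'E'
def plan2(dst,yaw,n,ramp=4):
    s=manip.read_state();R=cv2.Rodrigues(s["ee_rot"])[0];y0=np.degrees(np.arctan2(R[1,0],R[0,0]))
    dy=(yaw-y0+180)%360-180;d=np.array(dst,float)-s["eef_pos"]
    w=np.minimum(1,np.minimum(np.arange(1,n+1),np.arange(n,0,-1))/ramp);w=w/w.sum();k=np.r_[0,np.cumsum(w)]
    print("at",s["eef_pos"].round(1),"yaw",round(y0,1),"d",d.round(1),"dy",round(dy,1),"j6",round(s["joint_pos"][5],2))
    rows=[]
    for i in range(n):
        a=np.radians(y0+dy*k[i]);x=np.array([np.cos(a),np.sin(a)]);y=np.array([np.sin(a),-np.cos(a)]);q=d*w[i]/20
        rows.append([round(float(v),2) for v in(q[:2]@x,q[:2]@y,-q[2],-dy*w[i]/6)]+[1])
    for i in range(0,n,8): print(rows[i:i+8])
E
python3 - <<'E'
from h import *
plan2((472,277,199),163.8,8,3)
import h
s=dict(manip.read_state());s["eef_pos"]=np.array([472.,277,199])
manip_read=manip.read_state
class M: read_state=staticmethod(lambda:s)
h.manip=M
h.plan2((425,-265,199),195.9,48,5)
E
```

```text
at [472.1 277.2 121.8] yaw 163.8 d [-0.1 -0.2 77.2] dy -0.0 j6 -0.86
[[0.0, -0.0, -0.21, 0.0, 1], [0.0, -0.0, -0.43, 0.0, 1], [0.0, -0.0, -0.64, 0.0, 1], [0.0, -0.0, -0.64, 0.0, 1], [0.0, -0.0, -0.64, 0.0, 1], [0.0, -0.0, -0.64, 0.0, 1], [0.0, -0.0, -0.43, 0.0, 1], [0.0, -0.0, -0.21, 0.0, 1]]
at [472. 277. 199.] yaw 163.8 d [ -47. -542.    0.] dy 32.1 j6 -0.86
[[-0.02, -0.12, -0.0, -0.02, 1], [-0.05, -0.24, -0.0, -0.05, 1], [-0.07, -0.36, -0.0, -0.07, 1], [-0.09, -0.49, -0.0, -0.1, 1], [-0.1, -0.61, -0.0, -0.12, 1], [-0.1, -0.61, -0.0, -0.12, 1], [-0.09, -0.61, -0.0, -0.12, 1], [-0.08, -0.61, -0.0, -0.12, 1]]
[[-0.07, -0.61, -0.0, -0.12, 1], [-0.07, -0.61, -0.0, -0.12, 1], [-0.06, -0.62, -0.0, -0.12, 1], [-0.05, -0.62, -0.0, -0.12, 1], [-0.04, -0.62, -0.0, -0.12, 1], [-0.03, -0.62, -0.0, -0.12, 1], [-0.03, -0.62, -0.0, -0.12, 1], [-0.02, -0.62, -0.0, -0.12, 1]]
[[-0.01, -0.62, -0.0, -0.12, 1], [-0.0, -0.62, -0.0, -0.12, 1], [0.0, -0.62, -0.0, -0.12, 1], [0.01, -0.62, -0.0, -0.12, 1], [0.02, -0.62, -0.0, -0.12, 1], [0.03, -0.62, -0.0, -0.12, 1], [0.04, -0.62, -0.0, -0.12, 1], [0.04, -0.62, -0.0, -0.12, 1]]
[[0.05, -0.62, -0.0, -0.12, 1], [0.06, -0.62, -0.0, -0.12, 1], [0.07, -0.61, -0.0, -0.12, 1], [0.08, -0.61, -0.0, -0.12, 1], [0.08, -0.61, -0.0, -0.12, 1], [0.09, -0.61, -0.0, -0.12, 1], [0.1, -0.61, -0.0, -0.12, 1], [0.11, -0.61, -0.0, -0.12, 1]]
[[0.11, -0.61, -0.0, -0.12, 1], [0.12, -0.61, -0.0, -0.12, 1], [0.13, -0.6, -0.0, -0.12, 1], [0.14, -0.6, -0.0, -0.12, 1], [0.15, -0.6, -0.0, -0.12, 1], [0.15, -0.6, -0.0, -0.12, 1], [0.16, -0.6, -0.0, -0.12, 1], [0.17, -0.6, -0.0, -0.12, 1]]
[[0.18, -0.59, -0.0, -0.12, 1], [0.18, -0.59, -0.0, -0.12, 1], [0.19, -0.59, -0.0, -0.12, 1], [0.2, -0.59, -0.0, -0.12, 1], [0.16, -0.47, -0.0, -0.1, 1], [0.13, -0.35, -0.0, -0.07, 1], [0.09, -0.23, -0.0, -0.05, 1], [0.04, -0.12, -0.0, -0.02, 1]]
```

Emit:
drive_tool:
  targets:
    - [0,0,-0.2,0,1]
    - [0,0,-0.43,0,1]
    - [0,0,-0.64,0,1]
    - [0,0,-0.64,0,1]
    - [0,0,-0.64,0,1]
    - [0,0,-0.64,0,1]
    - [0,0,-0.43,0,1]
    - [0,0,-0.2,0,1]

```text
t: 12.9
eef_pos: [472.7, 277.5, 200.0]
ee_rot: [0.442, 3.108, 0.002]
ft_force: [-0.2, 0.0, -5.9]
width: 0.144
grip_force: 60.0
```

Emit:
drive_tool:
  targets:
    - [-0.02,-0.12,0,-0.02,1]
    - [-0.05,-0.24,0,-0.05,1]
    - [-0.07,-0.36,0,-0.07,1]
    - [-0.09,-0.49,0,-0.1,1]
    - [-0.1,-0.61,0,-0.12,1]
    - [-0.1,-0.61,0,-0.12,1]
    - [-0.09,-0.61,0,-0.12,1]
    - [-0.08,-0.61,0,-0.12,1]

```text
t: 13.7
eef_pos: [465.2, 202.0, 197.9]
ee_rot: [-0.324, -3.124, 0.002]
ft_force: [0.5, -0.1, -6.1]
width: 0.144
grip_force: 60.0
```

Emit:
drive_tool:
  targets:
    - [-0.07,-0.61,0,-0.12,1]
    - [-0.07,-0.61,0,-0.12,1]
    - [-0.06,-0.62,0,-0.12,1]
    - [-0.05,-0.62,0,-0.12,1]
    - [-0.04,-0.62,0,-0.12,1]
    - [-0.03,-0.62,0,-0.12,1]
    - [-0.03,-0.62,0,-0.12,1]
    - [-0.02,-0.62,0,-0.12,1]

```text
t: 14.5
eef_pos: [456.2, 103.2, 197.9]
ee_rot: [-0.167, -3.136, 0.002]
ft_force: [-0.6, -0.3, -5.7]
width: 0.146
grip_force: 60.0
```

Emit:
drive_tool:
  targets:
    - [-0.01,-0.62,0,-0.12,1]
    - [0,-0.62,0,-0.12,1]
    - [0,-0.62,0,-0.12,1]
    - [0.01,-0.62,0,-0.12,1]
    - [0.02,-0.62,0,-0.12,1]
    - [0.03,-0.62,0,-0.12,1]
    - [0.04,-0.62,0,-0.12,1]
    - [0.04,-0.62,0,-0.12,1]

```text
t: 15.3
eef_pos: [447.2, 4.3, 198.0]
ee_rot: [-0.009, -3.141, 0.002]
ft_force: [0.5, -0.4, -5.9]
width: 0.145
grip_force: 60.0
```

Emit:
drive_tool:
  targets:
    - [0.05,-0.62,0,-0.12,1]
    - [0.06,-0.62,0,-0.12,1]
    - [0.07,-0.61,0,-0.12,1]
    - [0.08,-0.61,0,-0.12,1]
    - [0.08,-0.61,0,-0.12,1]
    - [0.09,-0.61,0,-0.12,1]
    - [0.1,-0.61,0,-0.12,1]
    - [0.11,-0.61,0,-0.12,1]

```text
t: 16.1
eef_pos: [437.9, -94.2, 198.0]
ee_rot: [0.148, -3.137, 0.003]
ft_force: [0.2, 0.2, -6.7]
width: 0.144
grip_force: 60.0
```

Emit:
drive_tool:
  targets:
    - [0.11,-0.61,0,-0.12,1]
    - [0.12,-0.61,0,-0.12,1]
    - [0.13,-0.6,0,-0.12,1]
    - [0.14,-0.6,0,-0.12,1]
    - [0.15,-0.6,0,-0.12,1]
    - [0.15,-0.6,0,-0.12,1]
    - [0.16,-0.6,0,-0.12,1]
    - [0.17,-0.6,0,-0.12,1]

```text
t: 16.9
eef_pos: [428.7, -192.8, 198.1]
ee_rot: [0.306, -3.125, 0.003]
ft_force: [-0.3, 0.6, -5.3]
width: 0.145
grip_force: 60.0
```

Emit:
drive_tool:
  targets:
    - [0.18,-0.59,0,-0.12,1]
    - [0.18,-0.59,0,-0.12,1]
    - [0.19,-0.59,0,-0.12,1]
    - [0.2,-0.59,0,-0.12,1]
    - [0.16,-0.47,0,-0.1,1]
    - [0.13,-0.35,0,-0.07,1]
    - [0.09,-0.23,0,-0.05,1]
    - [0.04,-0.12,0,-0.02,1]

```text
t: 17.7
eef_pos: [422.9, -265.8, 198.2]
ee_rot: [0.423, -3.113, 0.0]
ft_force: [0.6, 0.2, -5.8]
width: 0.147
grip_force: 60.0
```

Run:
```python
from h import *
st=droop();print(st["t"],st["eef_pos"],st["joint_pos"].round(2))
s,im=snap("scene");t,im2=snap("top")
S=[]
for i in range(3): snap("wrist");x=manip.read_state();S.append(np.r_[x["ft_force"],x["ft_torque"]])
print(np.mean(S,0).round(2))
a=im[190:290,130:290,::-1];b=im2[100:280,390:550,::-1]
cv2.imwrite("pics/p1.png",np.hstack([cv2.resize(a,(480*5//5,300),interpolation=2),cv2.resize(b,(266,300),interpolation=2)]))
for n in("hook_seat","hook_tip","scoop_bail","dial"): print(n,spots("scene",n),spots("top",n))
for dr in(12,14,16):
    g,X,Y,Z=pose(st,dr);B=g+126*X+137*Z;print(dr,B.round(1),((proj(s,B)-[130,190])*3).round(),((proj(t,B)-[390,100])*1.667).round())
```

```text
scoop_bail ['scene', 'top'] droop [14.1] res [-0.2  0.8  2.  -0.5]
scoop_floor ['scene', 'top'] droop [21.5] res [ 1.  -2.8 -0.6 -0.3]
17.7 [ 422.85389828 -265.79399499  198.2386905 ] [-0.67 -0.02  1.5  -0.    1.67 -2.52]
[-0.    0.42 -6.9  -0.13  0.52 -0.  ]
hook_seat [([194.4, 240.7], 0.68)] [([455.1, 233.4], 0.7), ([466.3, 202.8], 0.49), ([484.8, 145.8], 0.3)]
hook_tip [([193.2, 234.5], 0.47)] [([459.1, 184.1], 0.5)]
scoop_bail [([452.8, 199.7], 0.84), ([193.7, 214.3], 0.62)] [([470.3, 199.9], 0.68), ([190.7, 359.4], 0.64)]
dial [([169.6, 185.7], 0.81), ([192.9, 233.1], 0.2)] [([485.1, 148.1], 0.97)]
12 [ 569.1 -225.2  325. ] [186.  54.] [136. 171.]
14 [ 572.6 -224.3  319.6] [187.  62.] [133. 169.]
16 [ 576.  -223.3  314.1] [187.  70.] [131. 167.]
```

View pics/p1.png

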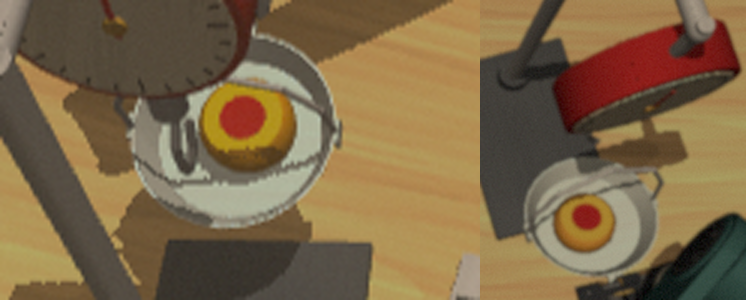

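In the picture the scoop waits just in front of the hook. The hook J is at crop (185,150), the bail wire runs from (335,140) up to behind the dial's lower edge, and in the top view the kink is at about (614,167). Measured bail to seat: 60 mm ahead, 1 mm sideways, about 33 mm above. Moving forward.

Emit:
drive_tool:
  targets:
    - [-0.15,0,0,0,1]
    - [-0.3,0,0,0,1]
    - [-0.4,0,0,0,1]
    - [-0.4,0,0,0,1]
    - [-0.3,0,0,0,1]
    - [-0.2,0,0,0,1]
    - [-0.2,0,0,0,1]
    - [-0.15,0,0,0,1]

```text
t: 19.45
eef_pos: [463.9, -253.9, 198.2]
ee_rot: [0.424, -3.113, -0.0]
ft_force: [-0.6, 0.1, -6.0]
width: 0.144
grip_force: 60.0
```

Emit:
drive_tool:
  targets:
    - [-0.1,0,0,0,1]
    - [-0.1,0,0,0,1]
    - [-0.1,0,0,0,1]
    - [-0.1,0,0,0,1]
    - [-0.1,0,0,0,1]
    - [-0.1,0,0,0,1]
    - [0,0,0,0,1]
    - [0,0,0,0,1]

```text
t: 20.25
eef_pos: [475.1, -250.9, 198.3]
ee_rot: [0.424, -3.113, 0.0]
ft_force: [-0.0, 0.2, -5.5]
width: 0.144
grip_force: 60.0
```

Run:
```python
from h import *
st=droop();print(st["t"],st["eef_pos"])
s,im=snap("scene");t,im2=snap("top")
S=[]
for i in range(3): snap("wrist");x=manip.read_state();S.append(np.r_[x["ft_force"],x["ft_torque"]])
print(np.mean(S,0).round(2))
a=im[210:270,150:240,::-1];b=im2[120:220,420:540,::-1]
cv2.imwrite("pics/p2.png",np.hstack([cv2.resize(a,(480,320),interpolation=2),cv2.resize(b,(320,320),interpolation=2)]))
for dr in(14,16):
    g,X,Y,Z=pose(st,dr);B=g+126*X+137*Z;print(dr,B.round(1),((proj(s,B)-[150,210])*5.33).round(),(B-[631,-206,286]).round(1))
for z in(280,286,292): print(z,[((proj(s,np.array([631,-206,z])+np.array(o))-[150,210])*5.33).round().tolist() for o in((0,0,0),(-19.2,-5.5,16),(15.4,4.4,20),(0,0,62))])
```

```text
scoop_bail ['scene', 'top'] droop [14.4] res [ 0.3 -0.5  0.5 -1.9]
scoop_floor ['scene', 'top'] droop [16.5] res [ 0.3 -0.  -1.1 -0.3]
20.25 [ 475.12078842 -250.85391573  198.27822553]
[-0.26  0.5  -5.96 -0.15  0.51  0.01]
14 [ 624.9 -209.3  319.7] [202. 106.] [-6.1 -3.3 33.7]
16 [ 628.2 -208.4  314.2] [203. 120.] [-2.8 -2.4 28.2]
280 [[224.0, 172.0], [224.0, 113.0], [206.0, 177.0], [190.0, 88.0]]
286 [[221.0, 164.0], [221.0, 105.0], [203.0, 169.0], [187.0, 79.0]]
292 [[218.0, 156.0], [218.0, 97.0], [200.0, 161.0], [183.0, 70.0]]
```

View pics/p2.png

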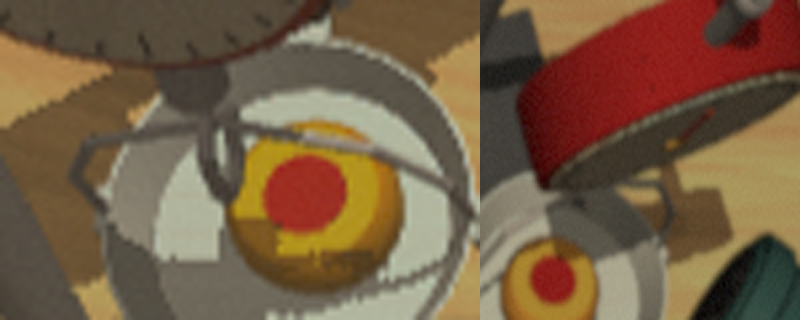

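The crop shows the bail wire level at row 128, passing between the hook's shank (column 208) and tip (235,118), about 36 mm above the seat and slightly to the -y side. I'll go 4 mm further in and 3 mm sideways, then lower slowly.

Emit:
drive_tool:
  targets:
    - [-0.1,0.06,0,0,1]
    - [-0.1,0.06,0,0,1]
    - [0,0.04,0.05,0,1]
    - [0,0,0.1,0,1]
    - [0,0,0.1,0,1]
    - [0,0,0.1,0,1]
    - [0,0,0.1,0,1]
    - [0,0,0.1,0,1]

```text
t: 21.6
eef_pos: [478.1, -246.7, 187.0]
ee_rot: [0.423, -3.113, -0.0]
ft_force: [0.0, 0.1, -5.9]
width: 0.146
grip_force: 60.0
```

Emit:
drive_tool:
  targets:
    - [0,0,0.1,0,1]
    - [0,0,0.1,0,1]
    - [0,0,0.1,0,1]
    - [0,0,0.1,0,1]
    - [0,0,0.1,0,1]
    - [0,0,0.1,0,1]
    - [0,0,0.1,0,1]
    - [0,0,0.1,0,1]

```text
t: 22.4
eef_pos: [478.2, -246.7, 171.2]
ee_rot: [-0.424, 3.113, -0.0]
ft_force: [0.4, 0.3, -5.8]
width: 0.146
grip_force: 60.0
```

```bash
cat >> h.py <<'E'
def chk(f=None):
    st=droop();S=[]
    s,im=snap("scene")
    for i in range(5): snap("wrist");x=manip.read_state();S.append(np.r_[x["ft_force"],x["ft_torque"]])
    m=np.mean(S,0);R=cv2.Rodrigues(st["ee_rot"])[0]
    print(round(st["t"],2),st["eef_pos"].round(1),"F",m[:3].round(2),"fwd",(m[:3]@-R[:,0]).round(2),"T",m[3:].round(2),"pitchT",(m[3:]@R[:,1]).round(2),"rollT",(m[3:]@-R[:,0]).round(2))
    if f: cv2.imwrite("pics/"+f,cv2.resize(im[190:290,130:250,::-1],(600,500),interpolation=2))
    return st
E
python3 -c "
from h import *
chk()"
```

```text
scoop_bail ['scene', 'top'] droop [16.1] res [-2.7 -0.4  0.5 -2.6]
scoop_floor ['scene', 'top'] droop [14.] res [ 1.   1.9 -3.7 -1.4]
22.4 [ 478.2 -246.7  171.2] F [ 0.3   0.11 -6.11] fwd 0.32 T [-0.12  0.46  0.02] pitchT 0.47 rollT 0.01
```

Emit:
drive_tool:
  targets:
    - [0,0,0.1,0,1]
    - [0,0,0.1,0,1]
    - [0,0,0.1,0,1]
    - [0,0,0.1,0,1]
    - [0,0,0.1,0,1]
    - [0,0,0.1,0,1]
    - [0,0,0.1,0,1]
    - [0,0,0.1,0,1]

```text
t: 23.8
eef_pos: [478.5, -246.8, 155.5]
ee_rot: [-0.424, 3.112, -0.001]
ft_force: [0.9, 0.5, -3.5]
width: 0.141
grip_force: 60.0
```

```bash
python3 -c "
from h import *
chk('d1.png')"
```

```text
scoop_bail ['scene', 'top'] droop [14.7] res [-2.5 -0.7 -1.6 -0.3]
scoop_floor ['scene', 'top'] droop [15.7] res [ 0.4  2.4 -1.3 -0.6]
23.8 [ 478.5 -246.8  155.5] F [ 1.85  0.62 -3.56] fwd 1.94 T [ 0.01 -0.01  0.02] pitchT -0.02 rollT 0.01
```

View pics/d1.png

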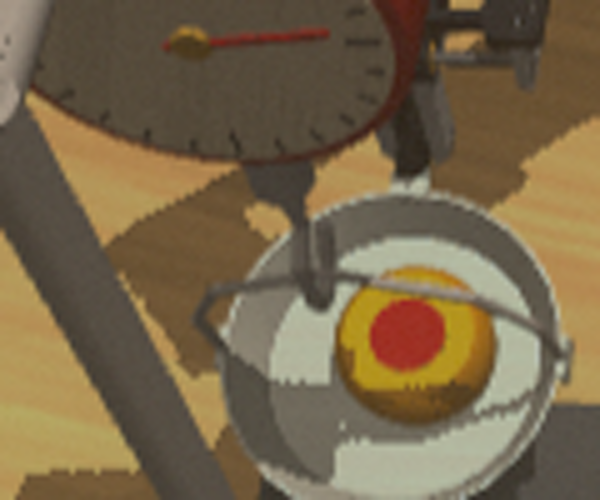

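The picture shows the wire seated in the hook at crop (320,285), the pointer turned to about 3 o'clock, and the cheese in place. The scale carries about 2.5 N. The wire leans on the tip side, so I'll ease forward while letting down.

Emit:
drive_tool:
  targets:
    - [-0.05,0,0.1,0,1]
    - [-0.05,0,0.1,0,1]
    - [-0.05,0,0.1,0,1]
    - [-0.05,0,0.1,0,1]
    - [0,0,0.1,0,1]
    - [0,0,0.1,0,1]
    - [0,0,0.1,0,1]
    - [0,0,0,0,1]

```text
t: 25.2
eef_pos: [482.2, -245.5, 141.1]
ee_rot: [-0.424, 3.112, 0.0]
ft_force: [1.6, -0.2, -2.3]
width: 0.146
grip_force: 60.0
```

```bash
python3 -c "
from h import *
chk()"
```

```text
scoop_bail ['scene', 'top'] droop [16.4] res [-0.1 -0.8 -0.7 -1.6]
scoop_floor ['scene', 'top'] droop [18.9] res [ 2.4  1.3 -2.6 -1.1]
25.2 [ 482.2 -245.5  141.1] F [ 0.84  0.2  -2.03] fwd 0.86 T [ 0.09 -0.18  0.06] pitchT -0.19 rollT 0.04
```

Emit:
drive_tool:
  targets:
    - [-0.03,0,0.05,0,1]
    - [-0.05,0,0.1,0,1]
    - [-0.05,0,0.1,0,1]
    - [-0.05,0,0.1,0,1]
    - [-0.05,0,0.1,0,1]
    - [-0.05,0,0.1,0,1]
    - [-0.05,0,0.1,0,1]
    - [0,0,0,0,1]
  force: 20

```text
t: 26.6
eef_pos: [488.4, -243.7, 127.9]
ee_rot: [0.424, -3.113, -0.001]
ft_force: [-1.2, -1.0, -1.6]
width: 0.146
grip_force: 20.0
```

```bash
python3 -c "
from h import *
chk()"
```

```text
scoop_bail ['scene', 'top'] droop [11.6] res [-3.7 -0.5  0.2 -2.2]
scoop_floor ['scene', 'top'] droop [12.8] res [-0.6  2.  -3.2 -0.6]
26.6 [ 488.4 -243.7  127.9] F [-1.74  0.51 -1.73] fwd -1.54 T [ 0.02 -0.01  0.03] pitchT -0.01 rollT 0.02
```

Emit:
drive_tool:
  targets:
    - [0.02,0,0.1,0,1]
    - [0,0,0.1,0,1]
    - [0,0,0.1,0,1]
    - [-0.02,0,0.1,0,1]
    - [-0.03,0,0.1,0,1]
    - [-0.04,0,0.1,0,1]
    - [-0.04,0,0.1,0,1]
    - [0,0,0,0,1]
  force: 14

```text
t: 28.0
eef_pos: [490.7, -243.2, 114.0]
ee_rot: [-0.424, 3.113, 0.0]
ft_force: [-0.1, 0.6, 0.0]
width: 0.148
grip_force: 14.0
```

```bash
python3 -c "
from h import *
chk()"
```

```text
scoop_bail ['scene', 'top'] droop [11.3] res [-1.1 -0.4  1.4 -2.7]
scoop_floor ['scene', 'top'] droop [12.5] res [ 0.7 -0.8 -6.3 -1.3]
28.0 [ 490.7 -243.2  114. ] F [ 1.14  0.94 -0.67] fwd 1.35 T [ 0.14 -0.38  0.04] pitchT -0.4 rollT 0.03
```

Emit:
drive_tool:
  targets:
    - [-0.05,0,0.05,0,1]
    - [-0.07,0,0.08,0,1]
    - [-0.07,0,0.08,0,1]
    - [-0.07,0,0.08,0,1]
    - [-0.07,0,0.08,0,1]
    - [-0.05,0,0.08,0,1]
    - [0,0,0.05,0,1]
    - [0,0,0,0,1]
  force: 8

```text
t: 29.4
eef_pos: [497.8, -241.2, 104.1]
ee_rot: [0.424, -3.113, -0.0]
ft_force: [1.0, 0.2, -0.9]
width: 0.146
grip_force: 8.0
```

```bash
python3 -c "
from h import *
chk()"
```

```text
scoop_bail ['scene', 'top'] droop [8.2] res [ 0.3 -1.  -0.4 -1.8]
scoop_floor ['scene', 'top'] droop [2.3] res [ 1.5  0.4 -2.3 -1.9]
29.4 [ 497.8 -241.2  104.1] F [0.49 0.47 0.13] fwd 0.6 T [ 0.11 -0.27  0.04] pitchT -0.29 rollT 0.03
```

Emit:
drive_tool:
  targets:
    - [-0.05,0,0.05,0,1]
    - [-0.07,0,0.07,0,1]
    - [-0.07,0,0.07,0,1]
    - [-0.07,0,0.07,0,1]
    - [-0.07,0,0.07,0,1]
    - [-0.05,0,0.05,0,1]
    - [0,0,0,0,1]
    - [0,0,0,0,1]
  force: 5

```text
t: 30.8
eef_pos: [505.1, -239.2, 96.6]
ee_rot: [0.424, -3.113, 0.0]
ft_force: [-0.0, 1.2, -0.8]
width: 0.149
grip_force: 5.0
```

```bash
python3 -c "
from h import *
chk()"
```

```text
scoop_bail ['scene', 'top'] droop [0.7] res [ 0.7  0.1  1.1 -0.6]
scoop_floor ['scene', 'top'] droop [1.4] res [ 2.8 -0.7 -0.9 -1.4]
30.8 [ 505.1 -239.2   96.6] F [-0.15  0.33 -0.39] fwd -0.06 T [ 0.06 -0.22  0.02] pitchT -0.23 rollT -0.0
```

Emit:
drive_tool:
  targets:
    - [0,0,0,0,1]
    - [0,0,0,0,1]
    - [-0.03,0,0.03,0,1]
    - [-0.06,0,0.06,0,1]
    - [-0.06,0,0.06,0,1]
    - [-0.05,0,0.05,0,1]
    - [-0.03,0,0.03,0,1]
    - [0,0,0,0,1]
  force: 3

```text
t: 32.2
eef_pos: [509.6, -237.9, 91.9]
ee_rot: [0.424, -3.113, -0.0]
ft_force: [0.1, -0.7, -1.0]
width: 0.15
grip_force: 3.0
```

Run:
```python
from h import *
st=chk();chk()
g,X,Y,Z=pose(st,0)
for n in("scene","top"):
    c,_=snap(n);e=proj(c,g+126*X-8*Z)
    f=[p for p,_ in spots(n,"scoop_floor",4) if np.hypot(*(e-p))<30];m=[p for p,_ in spots(n,"cheese_mid",4) if np.hypot(*(e-p))<30]
    print(n,"exp floor",proj(c,g+126*X-27*Z).round(1),f,"exp cheese centred",proj(c,g+126*X-6*Z).round(1),m)
    J=np.column_stack([proj(c,g+136*X-6*Z)-proj(c,g+126*X-6*Z),proj(c,g+126*X+10*Y-6*Z)-proj(c,g+126*X-6*Z)])/10
    if m: print("cheese off xy",np.linalg.solve(J,np.array(m[0])-proj(c,g+126*X-6*Z)).round(1))
    tr=models.trace(n,"scoop_grip")
    for k in tr[:3]: print(np.round(k["bbox"]),round(k["confidence"],2))
```

```text
scoop_bail ['scene', 'top'] droop [-0.4] res [-1.9 -1.2 -3.   0.2]
scoop_floor ['scene'] droop [-1.2] res [ 0.6 -0.4]
32.2 [ 509.6 -237.9   91.9] F [ 0.2   0.19 -0.53] fwd 0.25 T [ 0.06 -0.17  0.01] pitchT -0.18 rollT 0.01
scoop_bail ['scene', 'top'] droop [1.] res [-2.3 -0.4  0.9 -1.5]
scoop_floor ['scene', 'top'] droop [0.1] res [ 2.7 -1.4 -2.2 -1.4]
32.8 [ 509.6 -238.    92.1] F [ 0.05  0.34 -0.3 ] fwd 0.14 T [ 0.05 -0.16  0.02] pitchT -0.17 rollT 0.01
scene exp floor [209.3 283.9] [[210.7, 284.7]] exp cheese centred [207.7 280. ] [[214.4, 280.3]]
cheese off xy [ 0.4 17.7]
[410. 196.  69.  82.] 0.79
[170. 237.  76.  75.] 0.75
top exp floor [431.7 196.9] [[435.8, 197.0]] exp cheese centred [433.6 195.2] [[433.6, 200.8]]
cheese off xy [-13.8   4.1]
[402. 162.  73.  71.] 0.96
[172. 292.  70.  98.] 0.85
```

Emit:
drive_tool:
  targets:
    - [-0.03,0,0.03,0,1]
    - [-0.05,0,0.05,0,1]
    - [-0.05,0,0.05,0,1]
    - [-0.05,0,0.05,0,1]
    - [-0.03,0,0.03,0,1]
    - [0,0,0,0,1]
    - [0,0,0,0,1]
    - [0,0,0,0,1]
  force: 3

```text
t: 34.6
eef_pos: [513.6, -236.9, 88.0]
ee_rot: [-0.424, 3.113, -0.0]
ft_force: [-0.7, 0.3, 0.5]
width: 0.156
grip_force: 3.0
```

Run:
```python
from h import *
st=chk();st=chk();print(st["width"])
```

```text
scoop_bail ['scene', 'top'] droop [0.5] res [ 0.5  0.2 -0.5  0.7]
scoop_floor ['scene', 'top'] droop [3.9] res [ 1.1 -1.  -1.7 -0.6]
34.6 [ 513.6 -236.9   88. ] F [-0.12  0.22 -0.43] fwd -0.05 T [ 0.05 -0.13 -0.01] pitchT -0.14 rollT 0.01
scoop_bail ['scene', 'top'] droop [-3.] res [-1.7 -0.3  2.1 -2. ]
scoop_floor ['scene', 'top'] droop [-2.1] res [-1.   1.8 -0.6 -1.2]
35.2 [ 513.6 -236.9   87.9] F [-0.39  0.44 -0.37] fwd -0.26 T [ 0.03 -0.13  0.  ] pitchT -0.13 rollT -0.01
0.14869284869443467
```

Emit:
drive_tool:
  targets:
    - [-0.03,0,0.03,0,1]
    - [-0.06,0,0.06,0,1]
    - [-0.06,0,0.06,0,1]
    - [-0.06,0,0.06,0,1]
    - [-0.04,0,0.04,0,1]
    - [0,0,0,0,1]
    - [0,0,0,0,1]
    - [0,0,0,0,1]
  force: 3

```text
t: 36.6
eef_pos: [518.5, -235.6, 82.9]
ee_rot: [-0.424, 3.113, -0.0]
ft_force: [-0.6, -0.7, -0.7]
width: 0.147
grip_force: 3.0
```

Run:
```python
from h import *
st=chk();st=chk();print(st["width"])
```

```text
scoop_bail ['scene', 'top'] droop [-2.7] res [ 0.4 -0.2 -0.9  0.2]
scoop_floor ['scene', 'top'] droop [-3.5] res [ 0.6 -1.2 -1.   0.2]
36.6 [ 518.5 -235.6   82.9] F [-0.14 -0.34 -0.14] fwd -0.22 T [ 0.05 -0.11  0.02] pitchT -0.12 rollT 0.02
scoop_bail ['scene', 'top'] droop [-3.5] res [ 0.1 -1.1  0.2 -1.9]
scoop_floor ['scene', 'top'] droop [-3.] res [-0.4  1.5  0.4 -0.9]
37.2 [ 518.4 -235.6   82.9] F [-0.43 -0.22 -0.11] fwd -0.48 T [-0.01 -0.1   0.02] pitchT -0.1 rollT -0.03
0.14760998056879762
```

Emit:
drive_tool:
  targets:
    - [-0.03,0,0.04,0,1]
    - [-0.04,0,0.05,0,1]
    - [0,0,0,0,1]
    - [0,0,0,0,1]
    - [0,0,0,0,0.852]
    - [0,0,0,0,0.85]
    - [0,0,0,0,0.848]
    - [0,0,0,0,0.846]
  force: 3

```text
t: 38.6
eef_pos: [519.9, -235.2, 81.2]
ee_rot: [-0.423, 3.113, -0.0]
ft_force: [0.9, 0.0, -0.5]
width: 0.152
grip_force: 0.4
```

Emit:
drive_tool:
  targets:
    - [0,0,0,0,0.844]
    - [0,0,0,0,0.842]
    - [0,0,0,0,0.84]
    - [0,0,0,0,0.838]
    - [0,0,0,0,0.836]
    - [0,0,0,0,0.834]
    - [0,0,0,0,0.832]
    - [0,0,0,0,0.83]
  force: 3

```text
t: 39.4
eef_pos: [519.8, -235.2, 81.1]
ee_rot: [-0.424, 3.113, -0.0]
ft_force: [-0.3, 0.2, -0.2]
width: 0.168
grip_force: 0.0
```

Run:
```python
from h import *
st=chk();print(st["width"],st["grip_force"]);st=chk();print(st["width"],st["grip_force"])
```

```text
scoop_bail ['scene', 'top'] droop [-5.1] res [-2.2 -1.1 -2.5  0.1]
scoop_floor ['scene'] droop [-8.4] res [ 1.4 -0.7]
39.4 [ 519.8 -235.2   81.1] F [-0.11  0.49 -0.22] fwd 0.03 T [ 0.07 -0.14 -0.  ] pitchT -0.16 rollT 0.03
0.1682741814501565 0.015063476166687906
scoop_bail ['scene', 'top'] droop [-3.9] res [-0.  -0.4 -1.4  0.3]
scoop_floor ['scene', 'top'] droop [-6.9] res [ 1.4 -0.8 -2.1 -1.3]
40.0 [ 519.8 -235.2   81.1] F [-0.29 -0.13 -0.54] fwd -0.31 T [ 0.09 -0.12  0.01] pitchT -0.14 rollT 0.05
0.16607247824022503 0.016949884593486786
```

Emit:
drive_tool:
  targets:
    - [0,0,0,0,0.825]
    - [0,0,0,0,0.82]
    - [0,0,0,0,0.815]
    - [0,0,0,0,0.81]
    - [0,0,0,0,0.8]
    - [0,0,0,0,0.79]
    - [0,0,0,0,0.78]
    - [0,0,0,0,0.77]
  force: 3

```text
t: 41.4
eef_pos: [519.8, -235.2, 81.1]
ee_rot: [-0.424, 3.113, -0.0]
ft_force: [-0.7, -0.6, -0.3]
width: 0.227
grip_force: 0.0
```

Emit:
drive_tool:
  targets:
    - [0,0,0,0,0.75]
    - [0,0,0,0,0.72]
    - [0,0,0,0,0.7]
    - [0,0,0,0,0.65]
    - [0,0,0,0,0.6]
    - [0,0,0,0,0.55]
    - [0,0,0,0,0.5]
    - [0,0,0,0,0.5]

```text
t: 42.2
eef_pos: [519.8, -235.2, 81.1]
ee_rot: [-0.424, 3.113, -0.0]
ft_force: [0.9, 0.3, -0.3]
width: 0.502
grip_force: 0.0
```

Run:
```python
from h import *
c,im=snap("wrist","e1.png");s,_=snap("scene")
print(manip.read_state()["width"],spots("wrist","scoop_grip"))
g,X,Y,Z=pose(manip.read_state(),-4)
print("bar centre exp",proj(c,g+np.zeros(3)).round(1),proj(c,g-30*X).round(1))
m=(im.max(2)<45).astype(np.uint8);r=int(proj(c,g-25*X)[1])
for rr in range(r-30,r+30,10):
    q=np.where(m[rr,240:400])[0]+240;print(rr,q.min() if len(q) else None,q.max() if len(q) else None,len(q))
```

```text
0.5021547920347156 [([312.4, 302.5], 0.76)]
bar centre exp [322.9 315.5] [322.7 245.5]
227 None None 0
237 300 331 32
247 299 332 34
257 299 332 34
267 300 332 33
277 299 332 34
```

View pics/e1.png

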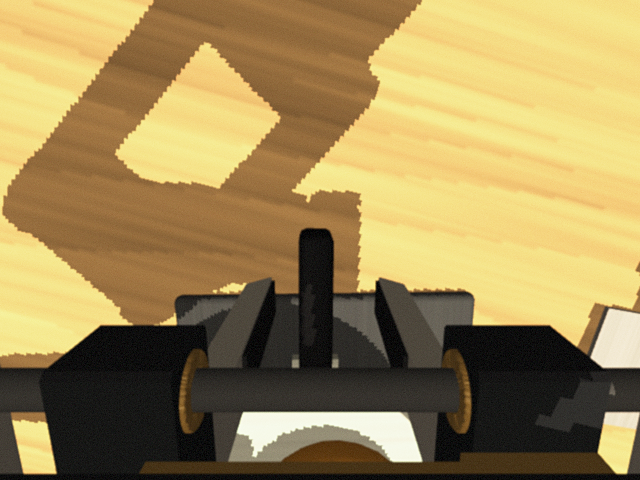

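The last picture shows the grip hanging free between the opened fingers (columns 299 to 332), with clearance on both sides. Withdrawing straight up.

Emit:
drive_tool:
  targets:
    - [0,0,-0.1,0,0.5]
    - [0,0,-0.2,0,0.5]
    - [0,0,-0.4,0,0.5]
    - [0,0,-0.6,0,0.5]
    - [0,0,-0.7,0,0.5]
    - [0,0,-0.7,0,0.5]
    - [0,0,-0.5,0,0.5]
    - [0,0,-0.3,0,0.5]

```text
t: 43.15
eef_pos: [520.4, -235.6, 153.2]
ee_rot: [-0.423, 3.111, -0.003]
ft_force: [-0.3, 0.0, -0.1]
width: 0.499
grip_force: 0.0
```

Emit:
drive_tool:
  targets:
    - [0.2,0,-0.2,0.1,0.5]
    - [0.4,0,-0.2,0.2,0.5]
    - [0.5,0,0,0.2,0.5]
    - [0.5,0,0,0.2,0.5]
    - [0.5,0,0,0.2,0.5]
    - [0.4,0,0,0.2,0.5]
    - [0.2,0,0,0.1,0.5]
    - [0,0,0,0,0.5]

```text
t: 43.95
eef_pos: [466.5, -247.0, 159.2]
ee_rot: [-0.226, 3.133, -0.0]
ft_force: [-0.5, -0.4, -0.1]
width: 0.501
grip_force: 0.0
```

Run:
```python
from h import *
print(manip.read_state()["eef_pos"],manip.read_state()["joint_pos"].round(2))
p=None
for i in range(12):
    c,im=snap("scene");a=cv2.GaussianBlur(im[225:325,160:262].astype(np.float32).mean(2),(0,0),1)
    if p is not None: print(manip.read_state()["t"].round(2),np.round(cv2.phaseCorrelate(p,a)[0],3),np.abs(a-p).mean().round(2))
    else: p=a
print(spots("scene","cheese_mid"),spots("scene","scoop_bail"),spots("scene","hook_seat"))
```

```text
[ 466.52904124 -246.95854417  159.15861924] [-0.59  0.05  1.5  -0.    1.59 -2.31]Traceback (most recent call last):
  File "<stdin>", line 6, in <module>
AttributeError: 'float' object has no attribute 'round'
```

Emit:
drive_tool:
  targets:
    - [0,0,0,0,0.5]
    - [0,0,0,0,0.5]
    - [0,0,0,0,0.5]
    - [0,0,0,0,0.5]
    - [0,0,0,0,0.5]
    - [0,0,0,0,0.5]
    - [0,0,0,0,0.5]
    - [0,0,0,0,0.5]

```text
t: 44.85
eef_pos: [467.1, -246.8, 159.1]
ee_rot: [0.227, -3.133, 0.0]
ft_force: [-0.2, -0.3, 0.4]
width: 0.505
grip_force: 0.0
```

Run:
```python
from h import *
p=None
for i in range(20):
    c,im=snap("scene");a=cv2.GaussianBlur(im[225:325,160:262].astype(np.float32).mean(2),(0,0),1)
    if p is not None: print(round(manip.read_state()["t"],2),np.round(cv2.phaseCorrelate(p,a)[0],3),np.abs(a-p).mean().round(2))
    else: p=a
print(spots("scene","cheese_mid"),spots("scene","scoop_bail"),spots("scene","hook_seat"))
```

```text
44.95 [-0.004  0.006] 0.36
45.0 [-0.009 -0.003] 0.36
45.05 [-0.001  0.004] 0.36
45.1 [ 0.01  -0.013] 0.36
45.15 [-0.008  0.012] 0.36
45.2 [ 0.009 -0.012] 0.37
45.25 [ 0.004 -0.021] 0.36
45.3 [-0.     0.016] 0.38
45.35 [-0.001  0.018] 0.37
45.4 [-0.004 -0.002] 0.36
45.45 [-0.001  0.02 ] 0.37
45.5 [-0.014  0.013] 0.36
45.55 [ 0.001 -0.002] 0.37
45.6 [-0.004 -0.002] 0.37
45.65 [-0.013  0.001] 0.37
45.7 [-0.01  -0.014] 0.35
45.75 [-0.01  -0.008] 0.37
45.8 [0.004 0.008] 0.37
45.85 [-0.01  -0.009] 0.35
[([343.2, 394.7], 0.67), ([212.3, 284.9], 0.58), ([196.8, 243.9], 0.37)] [([450.6, 199.7], 0.92), ([197.1, 254.8], 0.64)] [([197.5, 252.6], 0.54)]
```

The scoop shows no motion (under 0.02 px), the cheese is still in it, and the bail is on the hook seat. Handing in.

```bash
python3 -c "
from h import *
print(manip.hand_in())"
```

```text
the job is handed in; nothing more can be done
None
```

I handed in the weighing at about 46 s: the scoop hangs free and still on the scale's hook with the cheese in it and the gripper clear, though it drooped about 14° nose-down while carried; the judge's verdict was not shown.

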